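# One lump from the lever dispenser

## Task

Stand the small handleless cup upright on the shelf, centred under the outlet of the sugar-lump dispenser, its side against the birch column, and let go of it. Then swing the dispenser's lever down once until you feel it come up against its stop, without forcing it, and ease it back up to rest rather than letting it fly, so that one lump ends in the cup and the others stay in the magazine. Leave everything else standing where it is.

Things in the scene. Friction and masses are not known exactly. Their poses are not given: they have to be found in the camera images.
- dispenser: Birch and steel sugar-lump dispenser fixed to the shelf, 248 mm tall. Origin on the shelf below the middle of its clear magazine; -x points out of the outlet. In mm: column under the magazine 50 wide, flat front face at x=2, z 0-85; foot plate x 2-102, y +-50, z 0-12; housing x 15-80, y +-28, z to 220.
- outlet (a point): Middle of the outlet's lower edge, dispenser frame x=-16, y=0, z=95 mm. The magazine (30 mm wide) overhangs the column out to here, from z=85 to 200 mm, so the cup cannot be lowered in from straight above. Lumps are pushed out to -x over this edge and fall between x=-16 and -42.
- cup_spot (a point): Point on the shelf where the middle of the cup's foot belongs: dispenser frame x=-28, y=0, z=0 mm. A cup touching the column stands about here.
- stop_bracket: Steel bracket on the dispenser's side, under the lever, with the upright stop pin (12 mm thick) at its outer end. Origin in the middle of its outer end's top, where the pin comes out: dispenser frame x=35, y=80, z=162 mm. The pin's top is at z=185 to 209, set differently every time.
- lever (a joint): Lever angle, rad: 0 at rest (25 degrees above level), growing as it swings down. A spring returns it; about 2 N at the bar starts it, 5 N near the end. It meets the stop pin somewhere between 0.72 and 1.07, found only by feel. Over 35 N of the robot on the lever counts as forcing it; flying back is over 3 rad/s.
- handle: The lever arm, a steel strip 12 mm wide and 10 mm thick with a crossbar at its end. Origin on the pivot (dispenser frame x=35, y=20, z=235 mm); it turns about the x axis. At rest its axes are the dispenser's and the arm runs out over the dispenser's +y side, 25 degrees above level.
- lever_bar (a point): Middle of the crossbar at the lever's end, 165 mm from the pivot: a round steel bar 18 mm in diameter, 64 mm long, parallel to the dispenser's x axis. At rest it is 305 mm above the shelf; at the stop 140 to 190 mm.
- cup: Plain white handleless cup, 55 mm tall, 60 mm across the rim, 57 mm across the foot, wall 3 mm, floor 5 mm thick, 140 g. Origin under the middle of its foot, z up. It stands in one of three places on the robot's right.
- lump0_mid (a point): Middle of the lowest sugar lump in the magazine, a paper-wrapped 20 mm cube of 10 g.
- lump1_mid (a point): Middle of the second lump, above the first.
- lump2_mid (a point): Middle of the third lump, above the second.
- jug: White milk jug, 85 mm tall, 68 mm at the belly, handle to its +y (56 mm from the axis). Bystander; origin under its foot.
- eggcup: White egg cup on a stem, 66 mm tall, 49 mm across. Bystander; origin under its foot.
- kettle: Small red kettle, 152 mm across, 171 mm tall with its handle. Bystander; origin under its middle.
- teapot: White fluted teapot, 140 mm across, 132 mm tall. Bystander; origin under its middle.
- shaker: Glass sugar shaker with a steel push dispenser, 72 mm across, 143 mm tall. Bystander; origin under its middle.
- teaspoon: Teaspoon 130 mm long lying in the flat steel tray (75 x 190 mm, 16 mm high) near the robot. Bystander; origin under its middle.
Not all that is in view belongs to the job. Leave any blue or green look-alike of the cup alone.

How it is judged:
On the way, in this order (a step that is already met when the one before it is completed fails the run):
1. the cup stands upright on the shelf under the outlet, its middle within 13 mm of its spot (touching the column), released, lever still at rest (horizontal distance between cup and cup_spot below 0.013 m and angle between cup's own z axis and vertical below 0.1 rad and height (world z) of cup below 0.006 m and contact force between the fingers and cup below 0.05 N and value of joint lever below 0.1 rad), for 0.2 s.
2. the lever is swung down against its stop pin (over 6 N between them for 0.1 s) (contact force between handle and stop_bracket above 6 N and value of joint lever above 0.6 rad), for 0.1 s.
At the end, for the whole second after the job is handed in: The first lump lies in the cup; the cup stands upright on the shelf, at rest, its middle within 13 mm of its spot under the outlet; the lever is back at rest (below 0.06 rad); the second and third lumps are still in the magazine; nothing else has moved over 20 mm (horizontal distance between cup and cup_spot below 0.013 m and angle between cup's own z axis and vertical below 0.1 rad and height (world z) of cup below 0.006 m and horizontal distance between lump0_mid and cup below 0.024 m and z of lump0_mid in the frame of cup between 0.004 and 0.045 m and x of each of lump1_mid, lump2_mid in the frame of dispenser above -0.006 m and z of each of lump1_mid, lump2_mid in the frame of dispenser above 0.098 m and value of joint lever below 0.06 rad and linear speed of cup below 0.02 m/s); the robot touches nothing.
It fails at once if the lever is forced: over 35 N between the robot and the lever (contact force between the arm and handle above 35 N).
It fails at once if the lever is forced: over 35 N between the fingers and the lever (contact force between the fingers and handle above 35 N).
It fails at once if the lever flies back faster than 3 rad/s (velocity of joint lever below -3 rad/s).
It fails at once if a second lump leaves the magazine (not (x of lump1_mid in the frame of dispenser above -0.006 m and z of lump1_mid in the frame of dispenser above 0.098 m)).
It fails at once if a bystander is moved over 20 mm or tipped (distance of any of jug, eggcup, kettle, teapot, shaker, teaspoon from where it was at the start of the episode above 0.02 m or angle between any of jug, eggcup, kettle, teapot, shaker, teaspoon's own z axis and vertical above 0.35 rad).
It also fails if it takes over 69 s, if anything falls off the work surface, if the arm or the gripper's body presses on something with over 40 N, if the wrist force passes 120 N, or if a joint passes its speed limit or range.

## Robot

A 6-joint arm with a two-finger parallel gripper is mounted at the origin on the work surface. World frame = base frame: x ahead of the robot, y to its left, z up, the work surface at z = 0. Lengths are in m, angles in rad, forces in N, time in s.
With the tool pointing down it reaches from about 0.4 to 0.825 m from the base axis. Payload 7 kg.
Tool frame: the origin (TCP) lies at the very end of the fingers, on their centre line; the grasp point (between the pads) lies 19 mm behind it (arm.grasp_offset is the distance from the TCP to the grasp point, in m); z points along the fingers, y is the line along which they close (so a half turn about z gives the same grasp; the last joint's range is limited). The gripper opens to 88 mm and grips with 3 to 60 N. Pads are 19 mm wide; open, the fingers measure 130 mm over their backs; the gripper's body (78 mm by 193 mm) begins 47 mm behind the grasp point.
Start: joints at [1.411, 0.359, 0.012, 0, -1.224, -0.288], TCP at [0.292, 0.608, 0.198] pointing down, gripper open.
Joint ranges: [-3.07, 3.07], [-1.43, 2.12], [-1.02, 1.25], [-3.03, 1.67], [-3.05, -0], [-3.03, 3.03]. Speed limits (rad/s): [2.39, 2.39, 3.01, 3.14, 3.14, 3.14].

## Interface

Orientations are given as [roll, pitch, yaw] about the fixed x, y, z axes, in that order (R = Rz(yaw) Ry(pitch) Rx(roll)).
In Python, from station import get_state, cams, arm, nets gives the robot as it stands.
- The arm moves only by the shell command python3 -m creep 'ROWS' [FORCE]. ROWS is a JSON object of lists of equal length, an entry for each row: "translation": the shift along the world's x, y, z in mm, a list of three; "spin": the turn about the world's z in rad; "gripper": the opening, from 0 (shut) to 1 (fully open). In form: {"translation": [[dx, dy, dz], ...], "spin": [spin, ...], "gripper": [gripper, ...]}. A call has 1 to 8 rows; each row shifts and turns the commanded pose from where the row before left it; what a row does not reach is not made up. A row lasts 1/10 s, in which the tool goes at most 50 mm and 8.59 degrees, less where a joint would pass 70% of its speed; a pose out of reach is approached as far as the arm can. A call is refused whole if a number of a shift passes 50 or a number of a turn 0.15, either way. A call with a gripper value outside its range is refused whole. The fingers move at their own pace and stop on an object; FORCE is the grip in N (left out, the last holds). Time passes only in rows, so rows that do not move let the fingers close. It gives the time, the measured TCP pose, the force, the opening and the grip force at its end, in the units of the state.
- get_state(): the state, without advancing time (a new reading comes with each control period).
- cams.grab_frame(name): name is "scene" or "top" or "wrist"; returns a dict with "img" (400x640x3 uint8, red, green, blue), "mtx" (3x3 intrinsics, pixels), "D" ([k1, k2, p1, p2, k3] as OpenCV has them; the pictures are not rectified), "R" (3x3) and "t" (3): a world point X has camera coordinates R X + t. Camera axes: x right, y down, z forward; pixel columns grow to the right and rows downward; lengths in m; the calibration is good to about 2 mm. A picture is of the moment at which its call begins. There is no depth.
- arm.job_done(): hands the job in; it is judged then, once.
Trained networks look in the newest picture that a camera, given by its name, has taken for a name from the list of things; names that differ only in an ending like _2 or _b are one class to them, and where a whole thing is asked for, a point or a joint stands for the part that bears it (a point fixed in the world has none). Each returns a list of dicts, best first, with "confidence" (0 to 1); they miss things now and then, are a little off and sometimes report something else, mostly with a low value. They report only what shows in the picture. A call takes as long as a camera call. They do not tell look-alikes from the thing itself.
- nets.search_frame(camera, label): "centre" ([x, y, z] in m, in world coordinates, good to about 4 mm: the middle of the surface that is visible of it).
- nets.pinpoint(camera, label): "centre" ([x, y, z] in m, in world coordinates, good to about 4 mm: a listed point, or the origin of a listed thing).
The state is a dict: "t": time; "q": joint angles; "qd": joint speeds; "joint_efforts": joint torques, N m; "eef_pos": TCP position; "ee_rot": TCP orientation; "force": force on the tool from outside, world axes, zero at the start; "moment": the same for the moment, N m; "width": finger opening in m; "gripper_force": force on a finger pad.
Only numpy, scipy, OpenCV 4.12 (cv2) and the standard library are available. Lean on these libraries where they do the work, as an engineer would, in place of code of your own. Each camera call takes 0.05 s, during which the arm holds its last target. There are 200 camera calls.

## Working session

There is one attempt and no reset: what is moved stays moved. The work goes in short steps, Python scripts to look and compute and a shell command to move; the robot and the scene stay as the last step left them, time stands still between calls to the robot, and variables do not carry over. Pictures are saved under pics/ and viewed, at most 10 in all, crops included, and the job is handed in when it is done.

```bash
mkdir -p pics; python3 - <<'E'
from station import get_state, cams, arm, nets
import cv2, numpy as np
a=cams.grab_frame("scene");b=cams.grab_frame("top")
cv2.imwrite("pics/a.png",a["img"][:,:,::-1]);cv2.imwrite("pics/b.png",b["img"][:,:,::-1])
for c in ("scene","top"):
  for l in ["dispenser","outlet","cup_spot","stop_bracket","lever_bar","handle","cup","jug","eggcup","kettle","teapot","shaker","teaspoon","lump0_mid"]:
    for r in nets.pinpoint(c,l)[:4]: print(c,l,np.round(r["centre"],3),round(r["confidence"],2))
s=get_state();print(s["t"],s["eef_pos"],s["ee_rot"],s["width"],s["force"])
E
```

```text
scene dispenser [ 0.613  0.051 -0.002] 0.59
scene dispenser [0.604 0.039 0.092] 0.39
scene outlet [0.605 0.042 0.092] 0.94
scene stop_bracket [ 0.422 -0.287 -0.   ] 0.59
scene stop_bracket [0.604 0.133 0.163] 0.56
scene stop_bracket [ 0.65   0.397 -0.002] 0.55
scene lever_bar [0.545 0.204 0.308] 0.64
scene handle [0.636 0.085 0.234] 0.59
scene cup [ 0.542 -0.39  -0.001] 0.91
scene cup [ 0.505 -0.527  0.002] 0.89
scene cup [ 0.44  -0.438 -0.002] 0.8
scene cup [ 0.64  -0.392  0.001] 0.73
scene eggcup [0.537 0.202 0.306] 0.73
scene eggcup [ 0.42  -0.284 -0.001] 0.68
scene kettle [ 0.651  0.398 -0.   ] 0.87
scene teapot [0.427 0.443 0.003] 0.73
scene shaker [ 0.765 -0.112  0.003] 0.65
scene teaspoon [ 0.423 -0.101  0.005] 0.61
scene teaspoon [0.634 0.084 0.234] 0.17
scene lump0_mid [ 0.543 -0.389 -0.001] 0.64
top dispenser [0.618 0.05  0.002] 0.87
top outlet [0.601 0.034 0.091] 0.59
top cup_spot [ 0.594  0.032 -0.001] 0.81
top stop_bracket [0.598 0.134 0.161] 0.67
top lever_bar [0.547 0.206 0.309] 0.71
top handle [0.634 0.082 0.237] 0.96
top handle [ 0.619  0.05  -0.001] 0.69
top cup [ 0.44  -0.443  0.004] 0.81
top cup [ 0.5   -0.526 -0.007] 0.73
top cup [ 0.59  -0.48  -0.004] 0.68
top cup [ 0.636 -0.391 -0.002] 0.65
top jug [ 0.62  -0.237  0.   ] 0.54
top eggcup [ 0.423 -0.286  0.002] 0.76
top kettle [ 0.65   0.401 -0.006] 0.73
top teapot [0.422 0.446 0.003] 0.96
top shaker [ 0.761 -0.115 -0.001] 0.7
top teaspoon [ 0.427 -0.102 -0.001] 0.72
top teaspoon [ 0.421 -0.286  0.002] 0.54
top lump0_mid [0.422 0.443 0.003] 0.22
1.5 [0.29225856 0.60843232 0.19757219] [ 3.14158750e+00 -2.27337179e-05 -4.47792607e-01] 0.08777922009615713 [-0.33595823 -1.14969333 -0.9742545 ]
```

View pics/a.png

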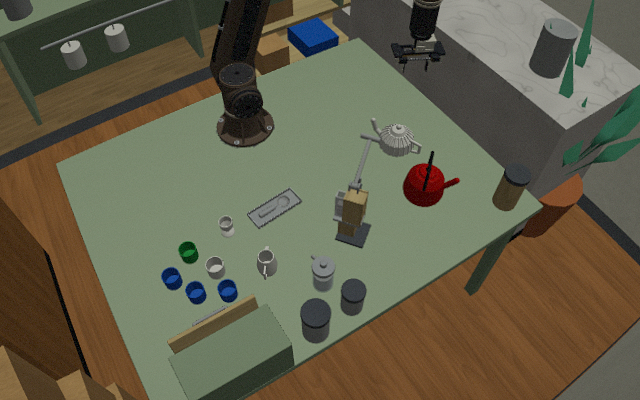

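View pics/b.png

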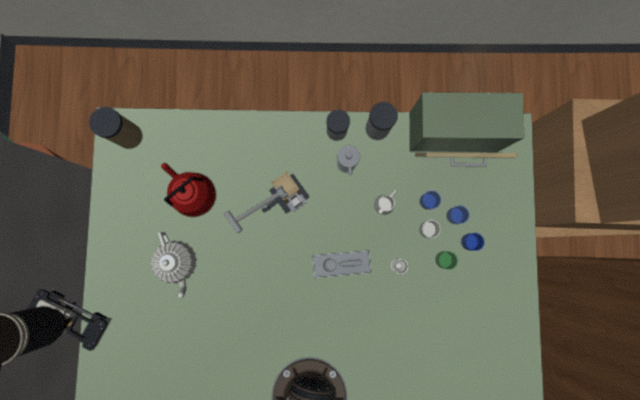

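White cup candidates (scene pixels): plain white at (216,267), the likely target. The look-alikes are green (188,252) and blue (172,279), (195,292), (228,291). The other white items are the jug with a handle (266,262) and the stemmed egg cup (226,226). I'll check the choice in a crop and fit the dispenser pose.

```bash
cat > h.py <<'E'
from station import get_state, cams, arm, nets
import cv2, numpy as np
def allp(c,l): return [np.array(r["centre"]) for r in nets.pinpoint(c,l) if r["confidence"]>.4]
def proj(f,X): return cv2.projectPoints(np.float64(X).reshape(-1,3),cv2.Rodrigues(f["R"])[0],f["t"],f["mtx"],f["D"])[0].reshape(-1,2)
E
python3 - <<'E'
from h import *
from scipy.optimize import least_squares
loc={"dispenser":[0,0],"outlet":[-.016,0],"cup_spot":[-.028,0],"stop_bracket":[.035,.08],"lever_bar":[.035,.1695],"handle":[.035,.02]}
guess=np.array([.616,.050,.634]); L=[];P=[]
def T(p,L): c,s=np.cos(p[2]),np.sin(p[2]); return p[:2]+np.array(L)@np.array([[c,s],[-s,c]])
cups=[]
for c in ("scene","top")*2:
  f=cams.grab_frame(c)
  if c=="scene": S=f
  for l,v in loc.items():
    for x in allp(c,l):
      if np.linalg.norm(x[:2]-T(guess,v))<.015: L.append(v);P.append(x[:2])
  for x in allp(c,"cup"):
    if np.linalg.norm(x[:2]-[.542,-.39])<.03: cups.append(x)
r=least_squares(lambda p:(T(p,L)-P).ravel(),guess,loss="soft_l1",f_scale=.004)
print(len(L),r.x,np.abs(r.fun).max()); p=r.x
for l,v in loc.items(): print(l,T(p,v).round(4))
print(np.round(cups,4))
i=S["img"][200:320,140:300]; cv2.imwrite("pics/c.png",cv2.resize(i,None,fx=4,fy=4,interpolation=2)[:,:,::-1])
print(get_state()["t"],proj(S,cups[0]))
E
```

```text
22 [0.61697145 0.04779163 0.63428967] 0.010283561408148012
dispenser [0.617  0.0478]
outlet [0.6041 0.0383]
cup_spot [0.5944 0.0312]
stop_bracket [0.5978 0.133 ]
lever_bar [0.5447 0.2051]
handle [0.6333 0.0846]
[[ 5.429e-01 -3.914e-01 -2.000e-04]
 [ 5.435e-01 -3.887e-01  2.400e-03]
 [ 5.415e-01 -3.864e-01 -4.000e-04]
 [ 5.442e-01 -3.916e-01 -1.100e-03]]
3.1 [[215.13422679 271.34249211]]
```

View pics/c.png

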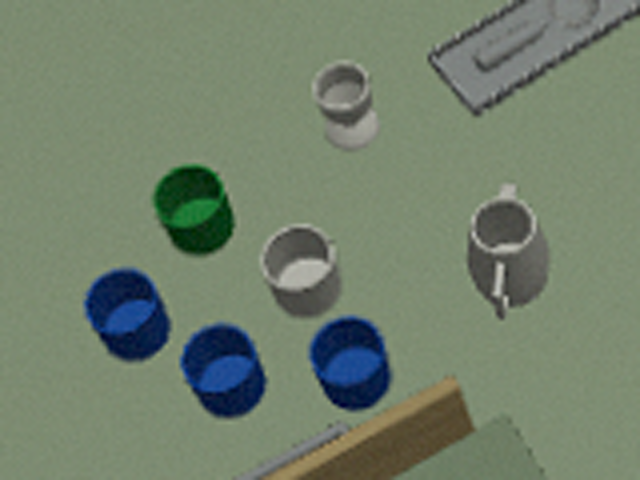

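The crop shows the plain white handleless cup at crop (300,270), scene (215,267), between the blue and green look-alikes. It stands at about (0.543, -0.390). Moving there.

```bash
python3 -m creep '{"translation":[[11,-45,4],[11,-45,4],[11,-45,4],[11,-45,4],[11,-45,4],[11,-45,4],[11,-45,4],[11,-45,4]],"spin":[0.031,0.031,0.031,0.031,0.031,0.031,0.031,0.031],"gripper":[1,1,1,1,1,1,1,1]}' && python3 -m creep '{"translation":[[11,-45,0],[11,-45,0],[11,-45,0],[11,-45,0],[11,-45,0],[11,-45,0],[11,-45,0],[11,-45,0]],"spin":[0,0,0,0,0,0,0,0],"gripper":[1,1,1,1,1,1,1,1]}' && python3 -m creep '{"translation":[[12,-46,0],[12,-46,0],[12,-46,0],[12,-46,0],[12,-46,0],[12,-46,0],[0,0,0]],"spin":[0,0,0,0,0,0,0],"gripper":[1,1,1,1,1,1,1]}'
```

```text
t: 3.9
eef_pos: [0.3803, 0.2466, 0.2301]
ee_rot: [-3.141, -0.0, -0.198]
force: [0.6, 1.2, 0.4]
width: 0.0875
gripper_force: 0.0
t: 4.7
eef_pos: [0.4685, -0.1136, 0.2301]
ee_rot: [-3.141, -0.001, -0.2]
force: [1.8, 0.9, -0.6]
width: 0.0872
gripper_force: 0.0
t: 5.4
eef_pos: [0.5403, -0.3923, 0.2273]
ee_rot: [3.141, 0.003, -0.204]
force: [-0.1, 0.6, -1.3]
width: 0.0875
gripper_force: 0.0
```

```bash
python3 - <<'E'
from h import *
f=cams.grab_frame("wrist"); cv2.imwrite("pics/d.png",f["img"][:,:,::-1])
for x in allp("wrist","cup"): print(x.round(4),proj(f,x).round())
print(get_state()["eef_pos"])
E
```

```text
[ 0.506  -0.5261  0.0011] [[416. 176.]]
[ 5.936e-01 -4.811e-01 -4.000e-04] [[376. 122.]]
[ 0.5436 -0.3899 -0.0014] [[319. 170.]]
[0.6158 0.0476 0.0039] [[ 26. 183.]]
[ 0.6352 -0.3901  0.0021] [[305. 105.]]
[ 0.4413 -0.4418  0.0024] [[366. 228.]]
[ 0.53981056 -0.38870349  0.22828131]
```

View pics/d.png

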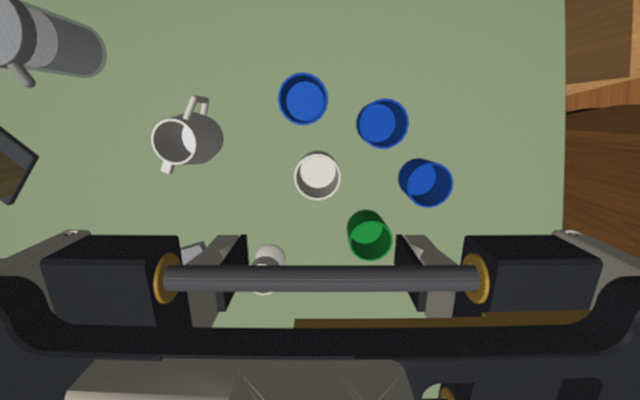

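The wrist view shows the white cup at (318,176), with blue cups behind and right of it and the green one at (370,235). The gap for the fingers is clear. Descending.

```bash
python3 -m creep '{"translation":[[3.5,-2,-40],[0,0,-40],[0,0,-40],[0,0,-30],[0,0,-25],[0,0,-20],[0,0,-14],[0,0,0]],"spin":[0,0,0,0,0,0,0,0],"gripper":[1,1,1,1,1,1,1,1]}' && python3 -m creep '{"translation":[[0,0,0],[0,0,0],[0,0,0],[0,0,0],[0,0,0],[0,0,0],[0,0,0]],"spin":[0,0,0,0,0,0,0],"gripper":[0.6,0.6,0.6,0.6,0.6,0.6,0.6]}' 12
```

```text
t: 6.3
eef_pos: [0.5428, -0.3882, 0.0191]
ee_rot: [-3.141, 0.003, -0.199]
force: [0.6, -0.3, 0.4]
width: 0.0876
gripper_force: 0.0
t: 7.0
eef_pos: [0.5442, -0.3898, 0.0214]
ee_rot: [3.141, -0.001, -0.2]
force: [-0.2, 1.5, 5.7]
width: 0.0592
gripper_force: 12.0
```

```bash
python3 -m creep '{"translation":[[0,0,10],[0,0,30],[0,0,40],[0,0,40],[0,0,0]],"spin":[0,0,0,0,0],"gripper":[0.6,0.6,0.6,0.6,0.6]}'; python3 - <<'E'
from h import *
f=cams.grab_frame("wrist"); print(-f["R"].T@f["t"], f["R"].T[:,2], get_state()["eef_pos"],get_state()["q"])
E
```

```text
t: 7.5
eef_pos: [0.5468, -0.3916, 0.1478]
ee_rot: [3.138, -0.01, -0.199]
force: [0.9, -0.1, -0.2]
width: 0.059
gripper_force: 12.0
[ 0.61922166 -0.40469482  0.3355413 ] [-0.26409152  0.04873827 -0.96326541] [ 0.54550571 -0.3905141   0.14455497] [-3.31021196e-01  3.82523487e-01 -7.65655948e-02  6.02783307e-04
 -1.10530019e+00  1.70190226e+00]
```

```bash
python3 -m creep '{"translation":[[0,24,0],[0,24,0],[0,24,0],[0,24,0],[0,24,0],[0,24,0],[0,24,0],[0,24,0]],"spin":[-0.144,-0.144,-0.144,-0.144,-0.144,-0.144,-0.144,-0.144],"gripper":[0.6,0.6,0.6,0.6,0.6,0.6,0.6,0.6]}' && python3 -m creep '{"translation":[[1,25,0],[1,25,0],[1,25,0],[1,25,0],[1,25,0],[1,25,0],[1,25,0],[1,25,0]],"spin":[-0.144,-0.144,-0.144,-0.144,-0.144,-0.144,-0.144,-0.144],"gripper":[0.6,0.6,0.6,0.6,0.6,0.6,0.6,0.6]}' && python3 -m creep '{"translation":[[0,0,0],[0,0,0]],"spin":[0,0],"gripper":[0.6,0.6]}'; python3 - <<'E'
from h import *
f=cams.grab_frame("scene"); cv2.imwrite("pics/e.png",cv2.resize(f["img"][60:310,170:490],None,fx=2.4,fy=2.4)[:,:,::-1])
for x in allp("scene","cup"): print(x.round(3))
for c in ("top","wrist"):
  cams.grab_frame(c)
  for x in allp(c,"cup"): print(c,x.round(4))
print(get_state()["eef_pos"])
E
```

```text
t: 8.35
eef_pos: [0.5427, -0.1965, 0.1394]
ee_rot: [3.14, 0.001, -1.358]
force: [0.4, 1.4, -1.4]
width: 0.0588
gripper_force: 12.0
t: 9.15
eef_pos: [0.5508, 0.0032, 0.1395]
ee_rot: [3.141, -0.002, -2.51]
force: [0.5, -0.5, -1.4]
width: 0.0593
gripper_force: 12.0
t: 9.35
eef_pos: [0.551, 0.0027, 0.1397]
ee_rot: [3.141, -0.002, -2.501]
force: [-0.8, 0.1, -0.8]
width: 0.059
gripper_force: 12.0
[ 0.439 -0.439  0.003]
[ 0.595 -0.477  0.004]
[ 0.639 -0.395 -0.   ]
[ 0.505 -0.528  0.003]
[0.551 0.003 0.117]
top [ 0.5043 -0.522  -0.0034]
top [ 0.4384 -0.4437  0.0021]
top [ 0.5913 -0.4788 -0.0034]
top [ 0.6355 -0.3942  0.0045]
wrist [ 0.5517 -0.0016  0.1167]
[0.55163623 0.0017486  0.14042499]
```

View pics/e.png

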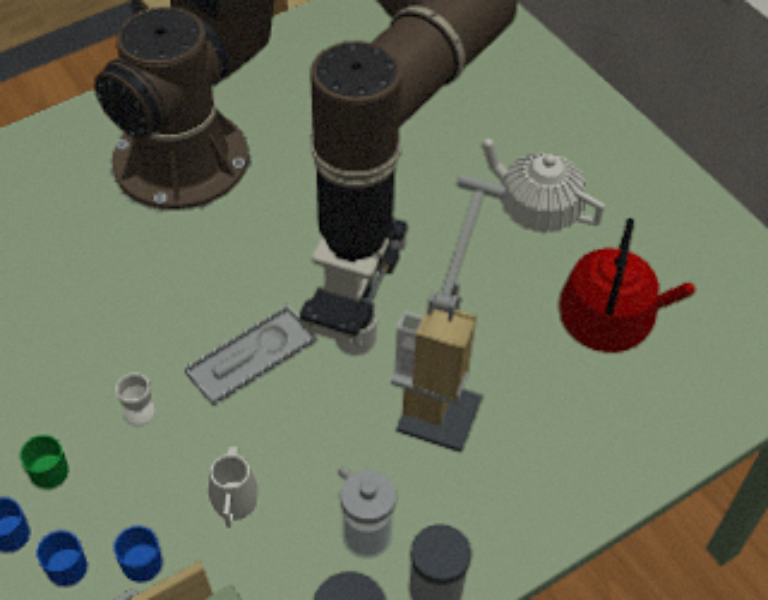

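The picture shows the cup held at crop (355,335), in front of the column at (425,400), with the magazine between them clear of the hand. Lowering and releasing.

```bash
python3 -m creep '{"translation":[[0.5,-1,-35],[0,0,-35],[0,0,-25],[0,0,-12],[0,0,-8],[0,0,-3],[0,0,-1.5],[0,0,0]],"spin":[-0.005,0,0,0,0,0,0,0],"gripper":[0.6,0.6,0.6,0.6,0.6,0.6,0.6,0.6]}' && python3 -m creep '{"translation":[[0,0,0],[0,0,0],[0,0,0],[0,0,0],[0,0,0]],"spin":[0,0,0,0,0],"gripper":[0.8,0.9,0.9,0.9,0.9]}'
```

```text
t: 10.45
eef_pos: [0.5529, 0.0016, 0.0219]
ee_rot: [-3.141, 0.001, -2.509]
force: [-0.7, 0.3, -1.2]
width: 0.0591
gripper_force: 12.0
t: 10.95
eef_pos: [0.5523, 0.0015, 0.0212]
ee_rot: [-3.141, 0.0, -2.509]
force: [-1.4, -0.0, -0.2]
width: 0.0788
gripper_force: 0.0
```

```bash
python3 -m creep '{"translation":[[-8,-6,0],[-12,-9,0],[-12,-9,0],[-8.5,-6,0],[0,0,-6],[0,0,0],[0,0,0],[0,0,0]],"spin":[0,0,0,0,0,0,0,0],"gripper":[0.9,0.9,0.9,0.9,0.34,0.34,0.34,0.34]}'; python3 - <<'E'
from h import *
for c in ("scene","wrist","top")*2:
  cams.grab_frame(c)
  for l in ("cup","cup_spot","outlet","dispenser"):
   for x in allp(c,l):
    if np.linalg.norm(x[:2]-[.57,.02])<.1:
      d=x[:2]-[.617,.0478]; print(c,l,x.round(4),"loc",(d@[.8055,.5927]).round(4),(d@[-.5927,.8055]).round(4))
s=get_state();print(s["eef_pos"],s["width"])
E
```

```text
t: 11.75
eef_pos: [0.5122, -0.0284, 0.015]
ee_rot: [-3.142, 0.0, -2.509]
force: [0.0, 0.1, -0.3]
width: 0.0524
gripper_force: 0.0
scene cup [ 0.5515  0.0007 -0.0023] loc -0.0807 0.0009
scene outlet [0.6051 0.0401 0.0927] loc -0.0141 0.0009
scene dispenser [ 0.6169  0.0496 -0.0023] loc 0.001 0.0015
wrist cup [ 0.5524 -0.001  -0.0026] loc -0.081 -0.001
top cup_spot [ 0.5956  0.034  -0.0048] loc -0.0254 0.0016
top outlet [0.6031 0.0385 0.092 ] loc -0.0167 0.0007
top dispenser [0.618  0.049  0.0015] loc 0.0015 0.0004
scene cup [ 0.5519 -0.0012 -0.0019] loc -0.0815 -0.0009
scene outlet [0.6024 0.042  0.0924] loc -0.0152 0.004
scene dispenser [ 6.151e-01  5.030e-02 -6.000e-04] loc -0.0 0.0031
wrist cup [5.528e-01 3.000e-04 1.800e-03] loc -0.0799 -0.0002
wrist dispenser [ 0.5524  0.0024 -0.0036] loc -0.0789 0.0017
top cup [0.6042 0.0396 0.091 ] loc -0.0152 0.001
top cup_spot [0.5955 0.035  0.0017] loc -0.0249 0.0024
top outlet [0.6018 0.0381 0.0929] loc -0.018 0.0012
top dispenser [ 6.16e-01  5.02e-02 -5.00e-04] loc 0.0006 0.0025
[ 0.51176673 -0.02857539  0.01506197] 0.029969269529383644
```

```bash
python3 -m creep '{"translation":[[3.5,3.6,0],[8.1,5.9,0],[6.4,4.7,0],[4.8,3.6,0],[4.8,3.6,0],[4.8,3.6,0],[4.8,3.6,0],[4.8,3.6,0]],"spin":[0,0,0,0,0,0,0,0],"gripper":[0.34,0.34,0.34,0.34,0.34,0.34,0.34,0.34]}' && python3 -m creep '{"translation":[[2.4,1.8,0],[2.4,1.8,0],[2.4,1.8,0],[0,0,0]],"spin":[0,0,0,0],"gripper":[0.34,0.34,0.34,0.34]}'; python3 - <<'E'
from h import *
for c in ("scene","wrist"):
  cams.grab_frame(c)
  for x in allp(c,"cup"):
    if np.linalg.norm(x[:2]-[.57,.02])<.1:
      d=x[:2]-[.617,.0478]; print(c,x.round(4),"loc",(d@[.8055,.5927]).round(4),(d@[-.5927,.8055]).round(4))
s=get_state();d=s["eef_pos"][:2]-[.617,.0478];print((d@[.8055,.5927]).round(4),(d@[-.5927,.8055]).round(4),s["force"])
E
```

```text
t: 14.05
eef_pos: [0.5541, 0.0039, 0.015]
ee_rot: [3.142, -0.0, -2.509]
force: [-1.4, -0.7, -0.5]
width: 0.0296
gripper_force: 0.3
t: 14.45
eef_pos: [0.5613, 0.0092, 0.0151]
ee_rot: [-3.141, 0.0, -2.509]
force: [-0.3, 0.3, -0.3]
width: 0.0297
gripper_force: 0.1
scene [0.5898 0.0281 0.0006] loc -0.0336 0.0003
wrist [ 5.911e-01  2.630e-02 -5.000e-04] loc -0.0336 -0.002
-0.0681 0.002 [-0.30296756 -1.52914886 -0.12940155]
```

```bash
python3 -m creep '{"translation":[[1.2,0.9,0],[1.2,0.9,0],[1.2,0.9,0],[0,0,0]],"spin":[0,0,0,0],"gripper":[0.34,0.34,0.34,0.34]}' && python3 -m creep '{"translation":[[0.8,0.6,0],[0,0,0]],"spin":[0,0],"gripper":[0.34,0.34]}' && python3 -m creep '{"translation":[[0.8,0.6,0],[0,0,0]],"spin":[0,0],"gripper":[0.34,0.34]}'
```

```text
t: 15.05
eef_pos: [0.5647, 0.0118, 0.0151]
ee_rot: [-3.142, 0.0, -2.509]
force: [-0.3, -0.5, 0.2]
width: 0.0297
gripper_force: 0.2
t: 15.25
eef_pos: [0.5652, 0.0122, 0.015]
ee_rot: [3.141, -0.0, -2.509]
force: [-1.5, 0.4, 1.2]
width: 0.03
gripper_force: 0.6
t: 15.45
eef_pos: [0.5654, 0.0125, 0.0149]
ee_rot: [3.141, -0.002, -2.509]
force: [-3.9, -1.7, 2.8]
width: 0.0295
gripper_force: 2.0
```

Felt contact with the column at about 4 N. Backing off and checking.

```bash
python3 -m creep '{"translation":[[-4,-3,0],[-12,-9,0],[-16,-12,0],[-16,-12,0],[-8,-6,0],[0,0,30],[0,0,40],[0,0,0]],"spin":[0,0,0,0,0,0,0,0],"gripper":[0.34,0.34,0.34,0.34,0.34,0.34,0.34,0.34]}'; python3 - <<'E'
from h import *
for c in ("scene","wrist")*2:
  f=cams.grab_frame(c)
  for x in allp(c,"cup"):
    if np.linalg.norm(x[:2]-[.57,.02])<.1:
      d=x[:2]-[.617,.0478]; print(c,x.round(4),"loc",(d@[.8055,.5927]).round(4),(d@[-.5927,.8055]).round(4))
  for l in ("dispenser","outlet"):
    for x in allp(c,l): print(l,x.round(4))
cv2.imwrite("pics/f.png",f["img"][:,:,::-1])
s=get_state();print(s["eef_pos"],s["q"].round(2))
E
```

```text
t: 16.25
eef_pos: [0.5138, -0.0286, 0.0902]
ee_rot: [-3.137, 0.008, -2.508]
force: [1.3, 0.3, -0.4]
width: 0.03
gripper_force: 0.0
scene [ 0.5927  0.0295 -0.0024] loc -0.0304 -0.0003
dispenser [ 6.125e-01  4.970e-02 -1.000e-04]
outlet [0.6061 0.0411 0.0921]
wrist [ 5.903e-01  3.430e-02 -4.000e-04] loc -0.0295 0.005
scene [ 0.5926  0.0332 -0.0027] loc -0.0283 0.0027
dispenser [ 0.6141  0.0484 -0.002 ]
outlet [0.6063 0.0376 0.0916]
wrist [ 0.5948  0.033  -0.0027] loc -0.0267 0.0012
[ 0.51015253 -0.02908861  0.08498022] [ 0.33  0.2  -0.5   0.   -0.88 -1.27]
```

View pics/f.png

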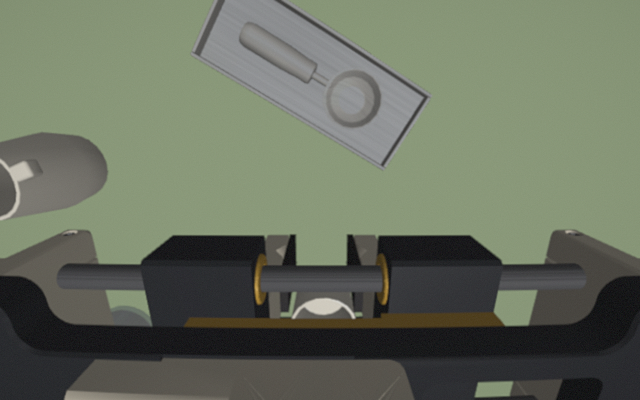

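The wrist view shows only the tray and the near part of the cup rim at (323,310). Both cameras' readings put the cup at its spot, local about (-29, +2) mm. Next is the lever: go up, close the fingers, turn and move over the bar.

```bash
python3 -m creep '{"translation":[[0,0,45],[0,0,45],[0,0,45],[0,0,45],[0,0,45],[0,0,45],[0,0,5],[0,0,0]],"spin":[0,0,0.14,0.14,0.14,0.14,0.14,0.14],"gripper":[0,0,0,0,0,0,0,0]}' && python3 -m creep '{"translation":[[5,39,0],[6,39,0],[6,39,0],[6,39,0],[6,39,0],[6,39,0],[0,0,0]],"spin":[0.14,0.14,0.14,0.14,0.14,0.032,0],"gripper":[0,0,0,0,0,0,0]}'; python3 - <<'E'
from h import *
for c in ("scene","top","wrist")*2:
  f=cams.grab_frame(c)
  for l in ("lever_bar","handle"):
    for x in allp(c,l): print(c,l,x.round(4))
s=get_state();print(s["eef_pos"],s["ee_rot"],s["force"],s["width"],s["t"])
E
```

```text
t: 17.85
eef_pos: [0.5109, -0.0289, 0.3623]
ee_rot: [-3.138, 0.002, -1.663]
force: [-0.2, 0.5, -1.2]
width: 0.0007
gripper_force: 0.0
t: 18.55
eef_pos: [0.5453, 0.2088, 0.3584]
ee_rot: [3.14, 0.001, -0.933]
force: [0.3, -0.3, -0.0]
width: 0.0008
gripper_force: 0.0
scene lever_bar [0.5399 0.2044 0.3045]
scene handle [0.6339 0.084  0.2373]
top lever_bar [0.5475 0.2028 0.3075]
wrist lever_bar [0.5432 0.2042 0.3078]
wrist handle [0.6339 0.0877 0.2345]
scene lever_bar [0.5413 0.2017 0.3076]
scene lever_bar [ 0.651   0.3973 -0.002 ]
scene handle [0.6343 0.0842 0.236 ]
top lever_bar [0.5469 0.2054 0.3083]
top handle [ 0.5971  0.0312 -0.0036]
top handle [0.6329 0.0784 0.2365]
wrist lever_bar [0.5466 0.2043 0.3077]
wrist handle [0.6329 0.0875 0.2379]
[0.54517099 0.20489894 0.36006219] [ 3.14157765e+00 -2.80582454e-05 -9.36778229e-01] [-0.5047448  -0.54800029  0.14178399] 0.0005748286218298338 19.45
```

```bash
python3 -m creep '{"translation":[[0,0,-20],[0,0,-15],[0,0,-6],[0,0,-3],[0,0,-3],[0,0,0]],"spin":[0,0,0,0,0,0],"gripper":[0,0,0,0,0,0]}' && python3 -m creep '{"translation":[[-1.9,2.5,-7.6],[-1.8,2.5,-7.7],[-1.4,1.9,-7.9],[-1.4,1.9,-7.9],[-0.9,1.3,-8.1],[-0.9,1.2,-8.1],[-0.4,0.6,-8.2],[-0.4,0.5,-8.2]],"spin":[0,0,0,0,0,0,0,0],"gripper":[0,0,0,0,0,0,0,0]}'; python3 - <<'E'
from h import *
s=get_state();print(s["eef_pos"],s["force"],s["moment"])
E
```

```text
t: 20.05
eef_pos: [0.5453, 0.205, 0.3133]
ee_rot: [-3.141, -0.0, -0.937]
force: [-0.1, 0.1, -0.0]
width: 0.0006
gripper_force: 0.0
t: 20.85
eef_pos: [0.5361, 0.2175, 0.2488]
ee_rot: [-3.141, 0.0, -0.937]
force: [-1.0, 1.6, 2.7]
width: 0.0006
gripper_force: 1.2
[0.53610415 0.21753143 0.24879514] [-0.99522625  1.64243372  2.73392178] [ 0.6112026   0.35888628 -0.05794189]
```

```bash
python3 -m creep '{"translation":[[0,-0.1,-8.2],[0.1,-0.1,-8.3],[0.5,-0.7,-8.2],[0.6,-0.8,-8.2],[0,0,0]],"spin":[0,0,0,0,0],"gripper":[0,0,0,0,0]}' && python3 -m creep '{"translation":[[0.5,-0.7,-4],[0.5,-0.7,-4],[0,0,0]],"spin":[0,0,0],"gripper":[0,0,0]}' && python3 -m creep '{"translation":[[0.5,-0.7,-4],[0.5,-0.7,-4],[0,0,0]],"spin":[0,0,0],"gripper":[0,0,0]}'
```

```text
t: 21.35
eef_pos: [0.5371, 0.2152, 0.2152]
ee_rot: [3.14, -0.0, -0.937]
force: [-0.5, 0.2, 2.8]
width: 0.0002
gripper_force: 1.2
t: 21.65
eef_pos: [0.5385, 0.2142, 0.2081]
ee_rot: [-3.141, -0.0, -0.937]
force: [-0.7, 1.9, 2.4]
width: 0.0002
gripper_force: 1.3
t: 21.95
eef_pos: [0.5394, 0.2128, 0.2]
ee_rot: [3.141, -0.0, -0.937]
force: [-1.3, 1.8, 2.9]
width: 0.0004
gripper_force: 1.3
```

```bash
python3 -m creep '{"translation":[[0.4,-0.5,-2.5],[0.4,-0.5,-2.5],[0,0,0]],"spin":[0,0,0],"gripper":[0,0,0]}'
```

```text
t: 22.25
eef_pos: [0.5401, 0.2118, 0.1951]
ee_rot: [3.141, 0.0, -0.937]
force: [-0.0, 1.6, 2.1]
width: 0.0006
gripper_force: 1.3
```

```bash
python3 -m creep '{"translation":[[0.5,-0.6,-2.5],[0,0,0]],"spin":[0,0],"gripper":[0,0]}'
```

```text
t: 22.45
eef_pos: [0.5406, 0.2112, 0.1927]
ee_rot: [3.142, -0.0, -0.937]
force: [-0.3, 1.8, 3.1]
width: 0.0002
gripper_force: 1.3
```

```bash
python3 -m creep '{"translation":[[0.5,-0.7,-2.5],[0.5,-0.7,-2.5],[0,0,0]],"spin":[0,0,0],"gripper":[0,0,0]}'
```

```text
t: 22.75
eef_pos: [0.5416, 0.2097, 0.1876]
ee_rot: [3.141, -0.0, -0.937]
force: [-1.7, 2.2, 2.4]
width: 0.0003
gripper_force: 1.4
```

```bash
python3 -c "
from h import *
print(get_state()['force'],get_state()['moment'])"
```

```text
[-1.71727238  2.23557647  2.37290642] [ 0.7699744   0.28417778 -0.01413379]
```

```bash
python3 -m creep '{"translation":[[0.5,-0.7,-2.5],[0.5,-0.7,-2.5],[0,0,0]],"spin":[0,0,0],"gripper":[0,0,0]}'
```

```text
t: 23.05
eef_pos: [0.5426, 0.2083, 0.1826]
ee_rot: [3.141, -0.0, -0.937]
force: [-0.5, 2.1, 2.3]
width: 0.0004
gripper_force: 1.4
```

```bash
python3 -m creep '{"translation":[[0.6,-0.8,-2.5],[0,0,0]],"spin":[0,0],"gripper":[0,0]}'
```

```text
t: 23.25
eef_pos: [0.5432, 0.2076, 0.1802]
ee_rot: [3.142, -0.0, -0.937]
force: [-1.1, 1.9, 3.3]
width: 0.0006
gripper_force: 1.5
```

```bash
python3 -m creep '{"translation":[[0.6,-0.8,-2.5],[0.6,-0.8,-2.5],[0,0,0]],"spin":[0,0,0],"gripper":[0,0,0]}'
```

```text
t: 23.55
eef_pos: [0.5443, 0.2061, 0.175]
ee_rot: [3.141, 0.0, -0.937]
force: [-0.0, 2.1, 3.0]
width: 0.0007
gripper_force: 1.8
```

```bash
python3 -m creep '{"translation":[[0.6,-0.8,-2.5],[0,0,0]],"spin":[0,0],"gripper":[0,0]}'
```

```text
t: 23.75
eef_pos: [0.545, 0.2052, 0.1727]
ee_rot: [3.142, 0.0, -0.937]
force: [-1.2, 4.2, 2.5]
width: 0.0003
gripper_force: 1.9
```

```bash
python3 -m creep '{"translation":[[0.6,-0.8,-2.5],[0,0,0]],"spin":[0,0],"gripper":[0,0]}'
```

```text
t: 23.95
eef_pos: [0.5456, 0.2044, 0.1702]
ee_rot: [3.141, 0.0, -0.937]
force: [-3.0, 2.9, 3.3]
width: 0.0004
gripper_force: 1.9
```

```bash
python3 -m creep '{"translation":[[0.6,-0.8,-2.5],[0,0,0]],"spin":[0,0],"gripper":[0,0]}'
```

```text
t: 24.15
eef_pos: [0.5462, 0.2036, 0.1677]
ee_rot: [-3.142, 0.0, -0.937]
force: [-1.4, 3.8, 3.5]
width: 0.0001
gripper_force: 2.0
```

```bash
python3 -m creep '{"translation":[[0.7,-0.9,-2.5],[0.7,-0.9,-2.5],[0,0,0]],"spin":[0,0,0],"gripper":[0,0,0]}'
```

```text
t: 24.45
eef_pos: [0.5473, 0.2026, 0.1639]
ee_rot: [-3.141, 0.001, -0.936]
force: [-8.9, 6.3, 12.7]
width: 0.0005
gripper_force: 7.3
```

```bash
python3 -m creep '{"translation":[[0.7,-0.9,-2.5],[0,0,0]],"spin":[0,0],"gripper":[0,0]}'
```

```text
t: 24.65
eef_pos: [0.5477, 0.2023, 0.1626]
ee_rot: [-3.14, 0.002, -0.936]
force: [-15.0, 9.7, 20.1]
width: 0.0003
gripper_force: 12.3
```

Stop found: the force jumped from about 5 to 27 N within a few mm. Easing the lever back up along the arc.

```bash
python3 -m creep '{"translation":[[-0.7,0.9,2.5],[-0.7,0.9,2.5],[-0.7,0.9,2.5],[-1,1.3,4],[-1.3,1.8,7],[-1.2,1.7,7],[-1.1,1.4,8],[-1,1.4,8]],"spin":[0,0,0,0,0,0,0,0],"gripper":[0,0,0,0,0,0,0,0]}' && python3 -m creep '{"translation":[[-0.6,0.8,8.2],[-0.5,0.7,8.2],[-0.1,0.1,8.3],[0,0.1,8.2],[0.4,-0.6,8.2],[0.4,-0.5,8.2],[0.9,-1.3,8.1],[0.9,-1.2,8.1]],"spin":[0,0,0,0,0,0,0,0],"gripper":[0,0,0,0,0,0,0,0]}'
```

```text
t: 25.45
eef_pos: [0.5405, 0.2109, 0.2026]
ee_rot: [3.141, -0.0, -0.937]
force: [1.4, -2.4, 2.8]
width: 0.0003
gripper_force: 1.3
t: 26.25
eef_pos: [0.542, 0.2092, 0.268]
ee_rot: [3.141, 0.0, -0.937]
force: [0.1, -0.4, 1.2]
width: 0.0003
gripper_force: 0.6
```

```bash
python3 -m creep '{"translation":[[-1.5,2,1],[-1.8,2.4,2],[-0.6,0.8,4],[0.3,-0.4,6],[0.9,-1.2,7],[1.4,-1.9,7],[1.8,-2.4,7],[1.8,-2.4,7]],"spin":[0,0,0,0,0,0,0,0],"gripper":[0,0,0,0,0,0,0,0]}' && python3 -m creep '{"translation":[[1,-1.4,4],[0.5,-0.7,4],[0,0,20],[0,0,40],[0,0,0]],"spin":[0,0,0,0,0],"gripper":[0,0,0,0,0]}'; python3 - <<'E'
from h import *
for c in ("scene","top","scene","top"):
  f=cams.grab_frame(c)
  if c=="scene": S=f
  for l in ("lever_bar","lump0_mid","lump1_mid","lump2_mid","cup"):
    for x in allp(c,l): print(c,l,x.round(4)) if x[1]>-.3 else 0
cv2.imwrite("pics/g.png",cv2.resize(S["img"][130:270,280:440],None,fx=4,fy=4,interpolation=2)[:,:,::-1])
print(get_state()["eef_pos"],get_state()["force"])
E
```

```text
t: 27.05
eef_pos: [0.5444, 0.206, 0.309]
ee_rot: [-3.142, 0.0, -0.937]
force: [0.2, -0.4, -0.3]
width: 0.0005
gripper_force: 0.0
t: 27.55
eef_pos: [0.5477, 0.2043, 0.382]
ee_rot: [-3.134, -0.002, -0.937]
force: [0.2, -0.1, 0.4]
width: 0.0004
gripper_force: 0.0
scene lever_bar [0.542  0.2027 0.3046]
scene lump0_mid [0.5862 0.0277 0.0147]
scene cup [ 0.591   0.0327 -0.001 ]
scene cup [0.6496 0.3989 0.0029]
top lever_bar [0.5485 0.2057 0.3068]
top lump0_mid [0.6022 0.0386 0.0948]
top lump0_mid [0.5821 0.0281 0.0167]
top lump2_mid [0.6214 0.0456 0.1238]
top cup [0.5909 0.0305 0.0024]
scene lever_bar [0.5399 0.2038 0.3047]
scene lump0_mid [0.5833 0.0277 0.0126]
scene cup [ 5.93e-01  3.16e-02 -5.00e-04]
top lever_bar [0.5481 0.2012 0.3048]
top lump0_mid [0.5854 0.0287 0.0138]
top lump2_mid [0.6195 0.0477 0.1225]
[0.5457548  0.20413506 0.37645023] [ 0.41760952 -0.65577504  0.36038741]
```

View pics/g.png

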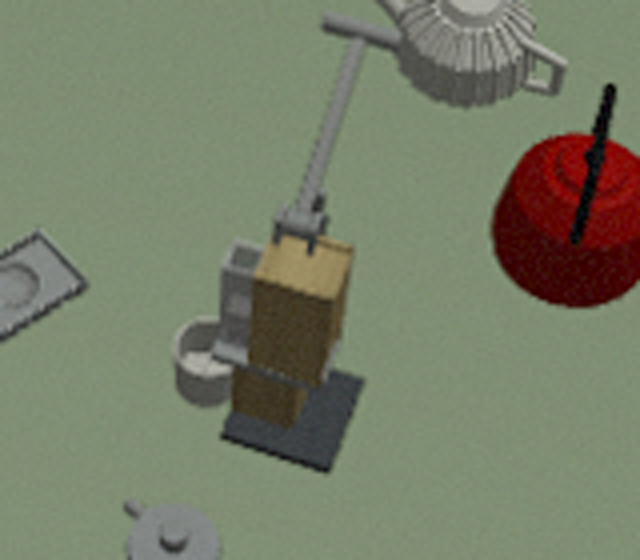

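The picture shows the cup at crop (205,360) against the column with the lump in it (203,362), and the lever back at rest (bar at 305 mm). Both cameras place the lump inside the cup. Handing in.

```bash
python3 -c "
from station import arm
print(arm.job_done())"
```

```text
the job is handed in; nothing more can be done
None
```

The job is handed in: by the cameras, the cup stands under the outlet with one lump in it, and the lever, after one swing to its stop (peak about 27 N), was eased back to rest. I did not measure the bystanders afterwards or see the judge's verdict.

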